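# Seat the bushing in a printed gear with a hand press

## Robot

A 6-joint arm with a two-finger parallel gripper is mounted at the origin on the work surface. World frame = base frame: x ahead of the robot, y to its left, z up, the work surface at z = 0. Lengths are in mm, angles in degrees, forces in N, time in s.
With the tool pointing down it reaches from about 300 to 850 mm from the base axis. Payload 4.2 kg.
Tool frame: the origin (TCP) lies at the very end of the fingers, on their centre line; the grasp point (between the pads) lies 19 mm behind it; z points along the fingers, y is the direction in which the jaws open and shut (so a half turn about z gives the same grasp; the last joint's range is limited). The gripper opens to 91 mm and grips with 3 to 60 N. Pads are 32 mm wide; open, the fingers measure 118 mm over their backs; the gripper's body (76 mm by 178 mm) begins 60 mm behind the grasp point.
Start: joints at [65.317, 18.312, 89.639, -0, 72.044, -1.146], TCP at [229.626, 527.176, 213.976] pointing down, gripper open.
Joint ranges: [-177.97, 177.97], [-48.28, 115.42], [12.27, 149.76], [-77.06, 257.06], [2.81, 150.46], [-146.56, 146.56]. Speed limits (degrees/s): [147.25, 147.25, 180, 180, 180, 180].

## Interface

Orientations are given as [roll, pitch, yaw] about the fixed x, y, z axes, in that order (R = Rz(yaw) Ry(pitch) Rx(roll)).
In Python, from workcell import monitor, eyes, job gives the robot as it stands.
- The arm moves only by the tool move_arm, never from a script. Its argument "increments" is a list that holds one entry, the list of rows, each a list of 7 numbers: the opening, from 0 (shut) to 1 (fully open), then the shift along the tool's x, y, z in cm, then the turn, a rotation vector about the tool's x, y, z in rad. In form: [[[jaw, x, y, z, ax, ay, az], ...]]. A call has 1 to 12 rows; each row shifts and turns the pose as measured when the row begins, along the tool's axes as they then stand; what a row does not reach is not made up. A row lasts 1/8 s, in which the tool goes at most 62.5 mm and 10.7 degrees, less where a joint would pass 70% of its speed; a pose out of reach is approached as far as the arm can. A call is refused whole if a number of a shift passes 6.25 or a number of a turn 0.188, either way. A call with a gripper value outside its range is refused whole. The fingers move at their own pace and stop on an object; "force" is the grip in N (left out, the last holds). Time passes only in rows, so rows that do not move let the fingers close. It gives the time, the measured TCP pose, the force and the opening at its end, in the units of the state.
- monitor.state(): the state, without advancing time (a new reading comes with each control period).
- eyes.grab_frame(name): name is "scene" or "side" or "wrist"; returns a dict with "color" (384x512x3 uint8, red, green, blue), "z_map" (384x512 float32, mm along the optical axis (not along the pixel's ray), 0 where there is no reading), "camera_matrix" (3x3 intrinsics, pixels), "dist_coeffs" ([k1, k2, p1, p2, k3] as OpenCV has them; the pictures are not rectified), "rvec" (rotation vector, rad) and "tvec" (3), from world to camera coordinates, as OpenCV has them. Camera axes: x right, y down, z forward; pixel columns grow to the right and rows downward; lengths in mm; the calibration is good to about 2 mm. A picture is of the moment at which its call begins.
- job.job_done(): hands the job in, once; it reports no verdict.
The state is a dict: "time_s": time; "qpos": joint angles; "qvel": joint speeds; "effort": joint torques, N m; "ee_pos": TCP position; "ee_rot": TCP orientation; "force": force on the tool from outside, world axes, zero at the start; "torque": the same for the moment, N m; "gripper_width": finger opening in mm.
Only numpy, scipy, OpenCV 4.12 (cv2) and the standard library are available. Lean on these libraries where they do the work, as an engineer would, in place of code of your own. Each camera call takes 0.05 s, during which the arm holds its last target. There are 200 camera calls.

## Task

Two hand presses stand on the print-lab bench, each with its work tray pulled out. On the press whose tray carries the white toothed gear, push the tray fully home under the plunger, then press the plunger knob down, through the light first stop where it meets the brass bushing, on to the firm second stop so that the bushing is flush with the gear, and let the knob come back up. Leave the plunger of the other press alone.

Things in the scene. Friction and masses are not known exactly. Their poses are not given: they have to be found in the camera images.
- gear_press_handle (a point): Top centre of the black handle block (14 mm along travel x 34 wide x 56 tall, top 86 mm above table) at the outer end, away from the robot, of the gear's tray. Tray slides level along the line handle to knob; about 2.5 N, stays where left. Home at a rigid stop: 120 mm horizontally from knob axis; starts 170 to 190. Site x points from knob to handle, z up.
- gear_press_knob (a point): Top centre of that press's black mushroom knob, 46 mm wide, 175 mm above table when up; springs back. Pressed with tray home: 2 to 4 N for 13 to 15 mm to the bushing (first stop), then about 12 N driving it in, rigid stop at about 21 mm. Tray out: light spring only. Fixed grey cross-beam below it: 130 mm wide, 40 mm along travel, top at 129 mm.
- bushing (a joint): How far the brass bushing (20 mm diameter) in the gear is pressed in, m: 0 = 8 mm proud of the gear, 0.008 = flush. Starts at 0 to 0.002 and stays where pressed. The gear is white, toothed, 77 mm across, 14 mm thick, fixed on the tray 120 mm inward of the handle, its top 47 mm above the table.
- block_press_knob (a point): Top centre of the knob of the other press, same shape and size, whose tray carries a white rectangular block (52 x 72 x 14 mm) with a bushing instead of the gear. Its tray is also out and may stay so.

How it is judged (in metres and radians):
On the way, in this order (a step that is already met when the one before it is completed fails the run):
1. the gear's tray is home under the plunger (within 10 mm) (horizontal distance between gear_press_handle and gear_press_knob below 0.13 m), for 0.2 s.
2. the knob is pressed to the second stop and the bushing is flush (within 1.5 mm) (value of joint bushing above 0.0065 m and height (world z) of gear_press_knob below 0.158 m), for 0.1 s.
At the end, for the whole second after the job is handed in: The bushing is pressed in flush with the gear (to within 1.5 mm), the gear's tray is still home (within 10 mm of its end stop) and the knob is let go and back up (within 4 mm of its top) (value of joint bushing above 0.0065 m and horizontal distance between gear_press_handle and gear_press_knob below 0.13 m and height (world z) of gear_press_knob above 0.171 m); the robot touches nothing.
It fails at once if the knob of the other press is pressed down by more than 6 mm (distance of block_press_knob from where it was at the start of the episode above 0.006 m).
It also fails if it takes over 43 s, if anything falls off the work surface, if the arm or the gripper's body presses on something with over 40 N, if the wrist force passes 120 N, or if a joint passes its speed limit or range.

## Working session

There is one attempt and no reset: what is moved stays moved. The work goes in short steps, Python scripts to look and compute and a tool call to move; the robot and the scene stay as the last step left them, time stands still between calls to the robot, and variables do not carry over. Pictures are saved under pics/ and viewed, about 8 in all and at most 12, crops included, and the job is handed in when it is done.

Besides the shell and the picture viewer there is one more tool, called as name(argument=value, ...), one argument or row to a line, values as JSON. move_arm: Moves the arm, as the interface text tells. Its arguments: {"type":"object","properties":{"increments":{"type":"array"},"force":{"type":"number"}},"required":["increments"]}

```bash
mkdir -p pics; cat > h.py <<'E'
import numpy as np, cv2
from workcell import monitor, eyes, job
def grab(n):
    f=eyes.grab_frame(n); f['R']=cv2.Rodrigues(np.array(f['rvec'],float))[0]; f['t']=np.array(f['tvec'],float).ravel()
    f['K']=np.array(f['camera_matrix'],float); f['d']=np.array(f['dist_coeffs'],float); return f
def cloud(f):
    z=f['z_map']; h,w=z.shape
    u,v=np.meshgrid(np.arange(w),np.arange(h))
    p=cv2.undistortPoints(np.stack([u,v],-1).reshape(-1,1,2).astype(float),f['K'],f['d']).reshape(h,w,2)
    c=np.dstack([p[...,0]*z,p[...,1]*z,z])
    P=(c-f['t'])@f['R']; P[z<=0]=np.nan; return P
def ray(f,u,v,zp):
    p=cv2.undistortPoints(np.array([[[u,v]]],float),f['K'],f['d']).ravel()
    d=f['R'].T@np.array([p[0],p[1],1]); o=-f['R'].T@f['t']; return o+d*(zp-o[2])/d[2]
def save(f,n): cv2.imwrite('pics/'+n,f['color'][...,::-1])
E
python3 - <<'E'
from h import *
a=grab('scene');b=grab('side');save(a,'a.png')
cv2.imwrite('pics/b.png',b['color'][...,::-1])
for n,f in(('scene',a),('side',b)):
    P=cloud(f); print(n,-f['R'].T@f['t'])
    dark=f['color'].max(2)<70
    for lo,hi in((165,182),(80,92)):
        m=(dark&(P[...,2]>lo)&(P[...,2]<hi)).astype(np.uint8)
        k,l,s,c=cv2.connectedComponentsWithStats(m)
        for i in range(1,k):
            if s[i,4]>40:
                q=P[l==i]; print(lo,s[i],c[i].round(),q.mean(0).round(1),q.min(0).round(),q.max(0).round())
E
```

```text
scene [ 817.34837082 -319.94375977  813.18048946]
165 [92  6 13 10 75] [100.  11.] [-41.8  92.3 174.9] [-52.  79. 165.] [-35. 104. 182.]
165 [ 45  35  67  45 617] [83. 64.] [ 67.9 -29.6 173.7] [-11. -84. 165.] [100.  53. 182.]
165 [308  86  25  21 389] [320.  96.] [463.4 213.6 173.2] [438. 194. 165.] [483. 239. 177.]
165 [115 243  32  30 720] [131. 257.] [ 465.6 -227.7  173.8] [ 439. -249.  165.] [ 485. -205.  179.]
80 [437  93  15   8  45] [443.  97.] [605.8 454.2  86.2] [591. 449.  80.] [619. 465.  91.]
80 [284 130  16  16  62] [291. 139.] [447.9 158.9  86. ] [425. 151.  80.] [460. 169.  92.]
80 [359 191  18  12 125] [368. 196.] [635.1 151.   84.8] [624. 135.  80.] [645. 168.  88.]
80 [116 306  11  10  41] [121. 310.] [ 478.5 -282.6   85.8] [ 477. -291.   80.] [ 480. -274.   92.]
80 [321 351  46  33 406] [343. 368.] [ 784.6 -115.4   84.5] [ 774. -154.   80.] [814. -88.  89.]
80 [212 354  21  22 233] [222. 364.] [ 652.1 -232.    85. ] [ 644. -249.   80.] [ 659. -214.   89.]
side [  70.61482448 -422.30024055  782.01575567]
165 [ 44   0  34  10 134] [61.  5.] [ 679.8 1195.7  173. ] [ 
[... 684 characters left out ...]
.   80.] [1316.  831.   92.]
80 [51 17 32 13 88] [68. 25.] [ 681.5 1196.6   86.1] [ 633. 1171.   80.] [ 759. 1258.   92.]
80 [333 135 101  48 538] [374. 162.] [ 805.5 -161.3   85.2] [ 772. -282.   80.] [900. -27.  92.]
80 [235 136   9   9  48] [239. 140.] [632.4 151.   85.4] [624. 137.  80.] [643. 167.  90.]
80 [358 206  15  12  82] [365. 212.] [ 647.9 -231.6   85.3] [ 642. -248.   80.] [ 656. -215.   89.]
80 [443 258  37  33 254] [461. 274.] [ 643.7 -470.5   84.3] [ 608. -507.   80.] [ 683. -433.   89.]
80 [500 316  12  38 111] [505. 337.] [ 571.7 -596.    85.7] [ 550. -618.   80.] [ 612. -576.   92.]
80 [ 61 362  28  22 101] [ 75. 374.] [  1.8 -62.2  85.8] [-25. -66.  80.] [ 30. -57.  92.]
```

View pics/a.png

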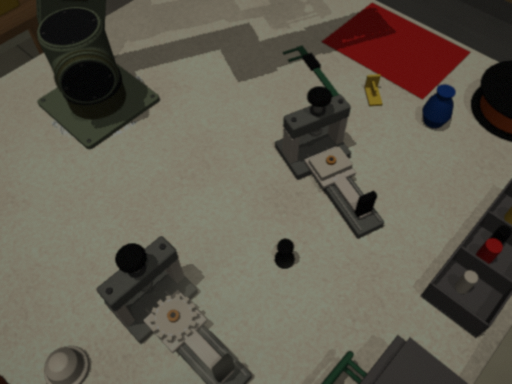

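View pics/b.png

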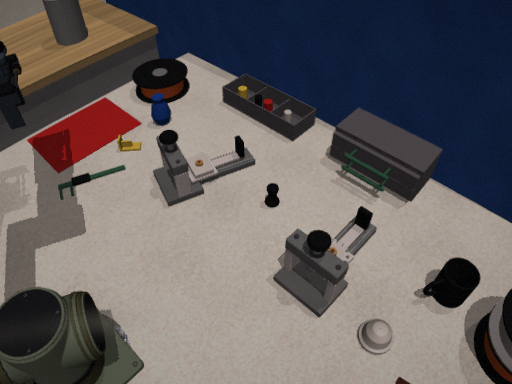

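The gear press is the near-right one: its knob is at px (131,257) in scene and its handle at (222,364). Its travel runs roughly along world x. I'll refine those points and compute the tool pose next.

```bash
python3 - <<'E'
from h import *
s=monitor.state(); print({k:np.round(s[k],2) for k in('time_s','ee_pos','ee_rot','force')})
for n in('scene','side'):
    f=grab(n);P=cloud(f);dark=f['color'].max(2)<70
    for nm,c,zt,lo,r in(('knob',(461,-227),175,171,40),('handle',(650,-232),86,82,40)):
        m=dark&(np.hypot(P[...,0]-c[0],P[...,1]-c[1])<r)&(P[...,2]>lo)
        q=P[m]; print(n,nm,len(q),np.percentile(q,[2,98],axis=0).round(1).tolist(), ((np.percentile(q,2,axis=0)+np.percentile(q,98,axis=0))/2).round(1), cv2.minAreaRect(q[:,:2].astype(np.float32)))
    # beam top
    m=(abs(P[...,2]-129)<3)&(np.hypot(P[...,0]-461,P[...,1]+227)<85); print('beam',cv2.minAreaRect(P[m][:,:2].astype(np.float32)))
    # obstacles near pushing area
    m=(P[...,0]>655)&(P[...,0]<760)&(P[...,1]>-340)&(P[...,1]<-130)&(P[...,2]>60); print('obst',m.sum(),np.nanmax(np.where(m[...,None],P,np.nan),(0,1)))
E
```

```text
{'time_s': np.float64(0.1), 'ee_pos': array([229.44, 526.74, 213.2 ]), 'ee_rot': array([-179.91,   -0.  ,  156.46]), 'force': array([ 0.72, -0.28,  0.07])}
scene knob 619 [[444.8, -246.7, 171.4], [482.8, -207.7, 177.0]] [ 463.8 -227.2  174.2] ((463.1152038574219, -226.78390502929688), (43.27159881591797, 41.58869934082031), 71.41205596923828)
scene handle 219 [[645.1, -247.8, 82.5], [658.0, -215.7, 88.0]] [ 651.5 -231.8   85.2] ((651.6770629882812, -231.59213256835938), (34.338436126708984, 13.584989547729492), 88.23631286621094)
beam ((463.0816345214844, -227.16917419433594), (129.0850372314453, 40.53398513793945), 88.30767059326172)
obst 132 [ 658.86306032 -215.86344408   88.00855552]
side knob 349 [[442.0, -245.5, 171.3], [477.9, -207.8, 177.5]] [ 460.  -226.6  174.4] ((460.3959045410156, -226.9064483642578), (42.62471008300781, 40.5865478515625), 70.56410217285156)
side handle 67 [[642.8, -247.0, 82.6], [655.5, -215.8, 88.0]] [ 649.2 -231.4   85.3] ((649.8245849609375, -231.7964630126953), (32.45549774169922, 14.808954238891602), 87.50843048095703)
beam ((461.0500183105469, -225.88796997070312), (129.21559143066406, 40.04706954956055), 87.83519744873047)
obst 11 [ 658.19855437 -215.96787956   87.31271534]
```

move_arm(
  increments=[
    [[0,0,0,-2,0,0,-0.13],[0,0,0,-2,0,0,-0.13],[0,0,0,-1.5,0,0,-0.12],[0,-2.9,-4.7,0,0,0,0],[0,-2.9,-4.7,0,0,0,0],[0,-2.9,-4.7,0,0,0,0],[0,-2.9,-4.7,0,0,0,0],[0,-2.9,-4.7,0,0,0,0],[0,-2.9,-4.7,0,0,0,0],[0,-2.9,-4.7,0,0,0,0],[0,-2.9,-4.7,0,0,0,0],[0,0,0,0,0,0,0]],
  ],
  force=30,
)

```text
time_s: 1.7
ee_pos: [461.5, 135.8, 268.6]
ee_rot: [-179.8, 0.0, 179.1]
force: [-1.3, 0.7, -0.0]
gripper_width: 0.7
```

move_arm(
  increments=[
    [[0,-3,-4.6,0,0,0,0.014],[0,-3,-4.6,0,0,0,0],[0,-3,-4.6,0,0,0,0],[0,-3,-4.6,0,0,0,0],[0,-3,-4.6,0,0,0,0],[0,-3,-4.6,0,0,0,0],[0,-3,-4.6,0,0,0,0],[0,-3,-4.6,0,0,0,0],[0,0,0,0,0,0,0]],
  ],
)

```text
time_s: 2.82
ee_pos: [699.5, -235.6, 264.9]
ee_rot: [179.6, -0.2, 179.0]
force: [0.4, 0.5, -0.5]
gripper_width: 0.8
```

move_arm(
  increments=[
    [[0,0,0.2,5,0,0,0.012],[0,0,0,5,0,0,0],[0,0,0,5,0,0,0],[0,0,0,4,0,0,0],[0,0,0,2,0,0,0],[0,0,0,0,0,0,0]],
  ],
)

```text
time_s: 3.58
ee_pos: [698.9, -217.6, 50.7]
ee_rot: [179.3, -0.2, 178.8]
force: [-0.2, 0.3, -0.7]
gripper_width: 0.3
```

```bash
python3 - <<'E'
from h import *
f=grab('side');g=grab('scene');cv2.imwrite('pics/c.png',np.hstack([cv2.resize(f['color'][120:320,240:440],(400,400)),cv2.resize(g['color'][220:384,130:330],(400,328)) if 0 else cv2.resize(g['color'][184:384,100:300],(400,400))])[...,::-1])
E
```

```text
(no output)
```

View pics/c.png

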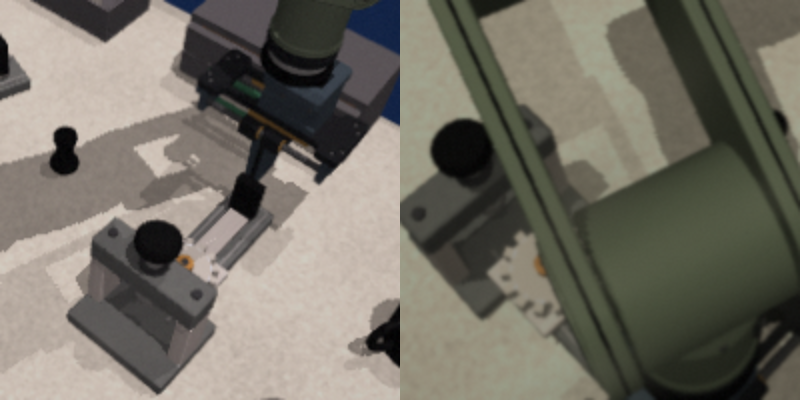

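The side view shows the fingers just outside the handle. y is about 15 mm off, so I'll correct that and start the push.

move_arm(
  increments=[
    [[0,0,-1.5,0,0.012,0,0.009],[0,0,0,0,0,0,0],[0,1.2,0,0,0,0,0],[0,1,0,0,0,0,0],[0,1,0,0,0,0,0],[0,1,0,0,0,0,0],[0,0,0,0,0,0,0]],
  ],
)

```text
time_s: 4.55
ee_pos: [657.9, -234.0, 57.9]
ee_rot: [-179.7, 0.6, 178.2]
force: [-1.4, 0.5, 0.7]
gripper_width: 0.7
```

move_arm(
  increments=[
    [[0,1,0.1,0.3,0,0,0],[0,1,0,0.2,0,0,0],[0,0.6,0,0,0,0,0]],
  ],
)

```text
time_s: 4.92
ee_pos: [633.3, -232.7, 54.0]
ee_rot: [-179.6, 1.0, 178.2]
force: [3.7, -0.8, 0.2]
gripper_width: 0.1
```

```bash
python3 - <<'E'
from h import *
print(monitor.state()['force'],monitor.state()['ee_pos'])
f=grab('side');P=cloud(f);dark=f['color'].max(2)<70
m=dark&(abs(P[...,1]+231)<20)&(abs(P[...,0]-620)<50)&(abs(P[...,2]-85)<4);q=P[m];print(len(q),np.percentile(q,[2,50,98],axis=0).round(1))
cv2.imwrite('pics/d.png',cv2.resize(f['color'][120:320,240:440],(600,600))[...,::-1])
E
```

```text
[ 3.69402539 -0.75491258  0.19693691] [ 633.26557386 -232.73519267   53.98363567]
104 [[ 600.4 -245.7   81.7]
 [ 607.7 -231.5   86.2]
 [ 630.9 -215.    88.2]]
```

View pics/d.png

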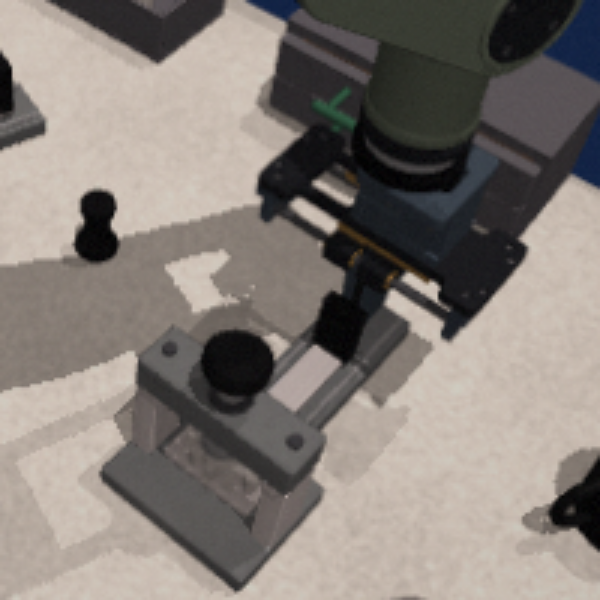

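The tray is moving in. The handle centre is now near x=608 and home is about 582.

move_arm(
  increments=[
    [[0,0.9,0,0,0,0.012,0],[0,0.8,0,0,0,0,0],[0,0.4,0,0,0,0,0],[0,0.4,0,0,0,0,0]],
  ],
)

```text
time_s: 5.48
ee_pos: [606.6, -232.1, 53.8]
ee_rot: [-179.6, 0.3, 178.2]
force: [10.6, -0.0, -0.8]
gripper_width: 0.5
```

Force has risen to 10.6 N, so the tray is probably at the stop. I'll give it one more nudge.

move_arm(
  increments=[
    [[0,0.4,0,0,0,0,0],[0,0.4,0,0,0,0,0],[0,0,0,0,0,0,0]],
  ],
)

```text
time_s: 5.85
ee_pos: [607.5, -232.1, 54.0]
ee_rot: [-179.5, 1.5, 178.1]
force: [0.5, 0.0, -0.0]
gripper_width: 0.6
```

```bash
python3 - <<'E'
from h import *
f=grab('side');P=cloud(f);dark=f['color'].max(2)<70
m=dark&(abs(P[...,1]+231)<20)&(abs(P[...,0]-590)<40)&(abs(P[...,2]-85)<4);q=P[m];print(len(q),np.percentile(q,[2,20,50,98],axis=0).round(1))
E
```

```text
118 [[ 573.7 -245.1   81.5]
 [ 575.9 -241.    84. ]
 [ 581.  -231.3   85.7]
 [ 608.2 -214.3   88.4]]
```

The tray stopped against a rigid stop, with the handle at about 581.5, which is 120 mm from the knob. Next I back off, rise and go over the knob.

move_arm(
  increments=[
    [[0,-2,0,0,0,0.02,0],[0,-1.5,0,0,0,0,0],[0,0,0,-4,0,0,0],[0,0,0,-5,0,0,0],[0,0,0,-5,0,0,0],[0,0,0,-3,0,0,0],[0,4.5,0,0,0,0,0],[0,4.5,0.2,0,0,0,0],[0,4.5,0.2,0,0,0,0],[0,3,0,0,0,0,0],[0,0,0,0,0,0,0]],
  ],
)

```text
time_s: 7.28
ee_pos: [462.8, -218.9, 225.4]
ee_rot: [179.9, -1.7, 178.1]
force: [-0.1, 0.3, 0.0]
gripper_width: 0.1
```

```bash
python3 - <<'E'
from h import *
s=monitor.state();print(s['ee_pos'],s['ee_rot'],s['force'])
for n in('side','scene'):
    f=grab(n);P=cloud(f);dark=f['color'].max(2)<70
    m=dark&(abs(P[...,1]+231)<20)&(abs(P[...,0]-590)<40)&(abs(P[...,2]-85)<4);q=P[m];print(n,len(q),np.percentile(q,[2,50,98],axis=0).round(1) if len(q) else '')
    if n=='side': cv2.imwrite('pics/e.png',cv2.resize(f['color'][120:320,240:440],(600,600))[...,::-1])
E
```

```text
[ 462.77730719 -218.88473294  225.39364909] [179.91671011  -1.65924866 178.08665079] [-0.14892873  0.25742793  0.01765417]
side 90 [[ 573.7 -244.7   81.2]
 [ 579.2 -230.1   85.5]
 [ 587.5 -215.1   88.1]]
scene 200 [[ 576.4 -246.1   82.3]
 [ 583.2 -229.9   85.4]
 [ 589.4 -214.1   87.9]]
```

View pics/e.png

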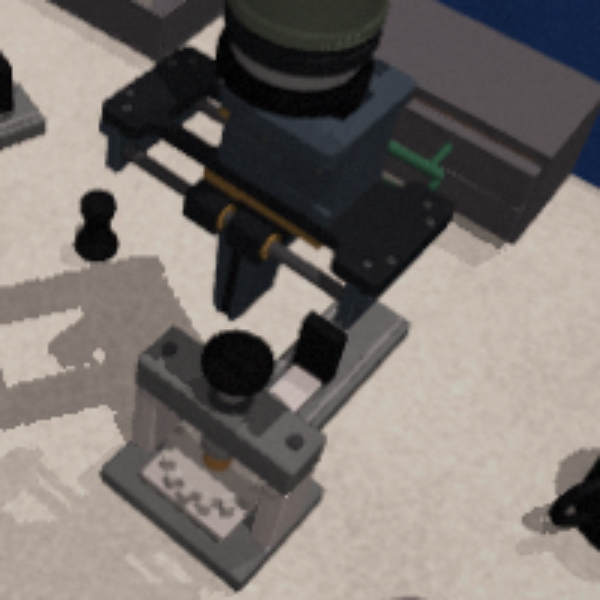

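The tray is home with the gear under the plunger, and the fingers are above the knob. I'll fix y and tilt, then descend to just above it.

move_arm(
  increments=[
    [[0,0,-0.8,1,0,-0.029,0],[0,0,0,1.5,0,0,0],[0,0,0,1,0,0,0],[0,0,0,0,0,0,0]],
  ],
)

```text
time_s: 7.88
ee_pos: [468.3, -227.2, 187.0]
ee_rot: [179.9, 0.1, 178.2]
force: [-0.7, -0.1, 0.5]
gripper_width: 0.1
```

move_arm(
  increments=[
    [[0,0.6,0,0.6,0,0,0],[0,0,0,0.6,0,0,0],[0,0,0,0.6,0,0,0],[0,0,0,0.5,0,0,0],[0,0,0,0.4,0,0,0]],
  ],
)

```text
time_s: 8.5
ee_pos: [462.8, -227.0, 160.5]
ee_rot: [179.9, 0.2, 178.3]
force: [-3.1, 1.9, 11.9]
gripper_width: 0.6
```

move_arm(
  increments=[
    [[0,0,0,0.4,0,0,0],[0,0,0,0.4,0,0,0],[0,0,0,0.4,0,0,0]],
  ],
)

```text
time_s: 8.88
ee_pos: [462.9, -227.0, 154.0]
ee_rot: [180.0, 0.3, 178.3]
force: [-7.1, 3.9, 30.1]
gripper_width: 0.6
```

Force is up to 30 N at 21 mm of travel, which is the second stop. I'll push slightly further, hold, and release.

move_arm(
  increments=[
    [[0,0,0,0.4,0,0,0],[0,0,0,0.4,0,0,0],[0,0,0,0.3,0,0,0]],
  ],
)

```text
time_s: 9.25
ee_pos: [462.8, -227.0, 154.1]
ee_rot: [-179.8, 0.6, 178.3]
force: [-5.0, 3.4, 15.9]
gripper_width: 0.1
```

move_arm(
  increments=[
    [[0,0,0,-1,0,0,0],[0,0,0,-2,0,0,0],[0,0,0,-4,0,0,0],[0,0,0,-4,0,0,0],[0,0,0,0,0,0,0],[0,0,0,0,0,0,0]],
  ],
)

```text
time_s: 10.0
ee_pos: [462.1, -226.8, 266.7]
ee_rot: [-179.8, 0.7, 178.3]
force: [0.3, -0.1, 0.5]
gripper_width: 0.6
```

```bash
python3 - <<'E'
from h import *
s=monitor.state();print(s['ee_pos'],s['force'])
for n in('side','scene'):
    f=grab(n);P=cloud(f);dark=f['color'].max(2)<70
    for c,z in((582,85),(462,173)):
        m=dark&(abs(P[...,1]+229)<22)&(abs(P[...,0]-c)<25)&(abs(P[...,2]-z)<12);q=P[m];print(n,z,len(q),np.percentile(q,[2,50,98],axis=0).round(1).tolist() if len(q) else '')
    if n=='side': cv2.imwrite('pics/f.png',cv2.resize(f['color'][120:320,240:440],(600,600))[...,::-1])
E
```

```text
[ 462.11212338 -226.78441452  266.74196405] [ 0.34317703 -0.11847601  0.52236967]
side 85 126 [[573.8, -245.9, 73.9], [577.1, -231.0, 84.8], [587.2, -214.8, 87.9]]
side 173 404 [[439.9, -246.9, 164.4], [456.8, -228.7, 174.5], [478.3, -208.6, 177.4]]
scene 85 244 [[576.6, -246.5, 74.0], [584.7, -230.1, 85.1], [589.6, -214.0, 88.2]]
scene 173 715 [[445.0, -247.7, 164.5], [466.4, -228.0, 174.5], [484.2, -208.3, 177.0]]
```

View pics/f.png

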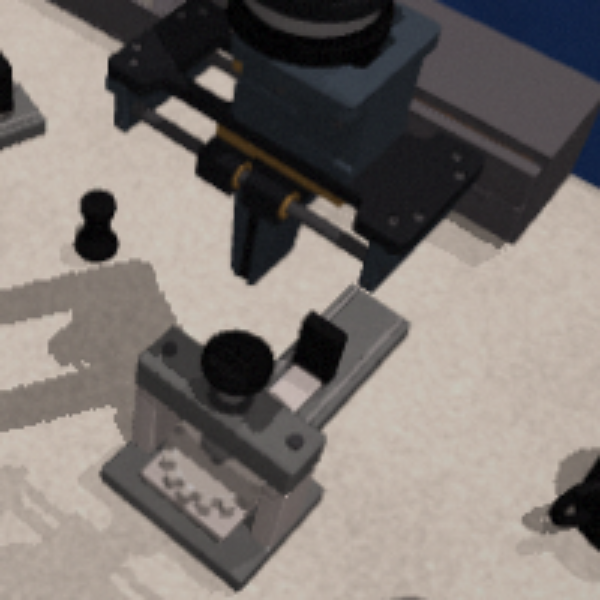

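The knob is back up, the tray is still home, the proud brass bushing can no longer be seen, and the robot is clear.

```bash
python3 -c "
from workcell import job
print(job.job_done())"
```

```text
the job is handed in; nothing more can be done
None
```

I pushed the gear's tray home, pressed its knob to the firm second stop, let it spring back up, and handed the job in at about 10 s of the 43 s allowed.

- **Tray:** it came up against a rigid stop, and the cameras put the handle about 120 mm from the knob axis, both after the push and after the press.
- **Press:** about 12 N at 14.5 mm of travel, then the rigid stop at 21 mm (tool at z = 154 mm) with a peak of 30 N vertically.
- **After release:** the knob top measured about 175 mm, the brass no longer showed above the gear in the side view, and the arm was clear at z = 267 mm with no contact force.
- **Not measured directly:** the bushing's depth was judged from knob travel, force and that side view. I did not re-measure the other press, but no move was made towards it.

No final check failed. The two cameras disagreed by about 2–3 mm along x, so I averaged them. The tool also drifted up to 18 mm sideways on some moves, and I corrected that before each contact.

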